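# Seat a keyed shaft in a sprung hub on the welding table

### The job

Lay the T-shaped bracket that covers the hub flat, rib up, in the tray's empty rubber-lined compartment. Then lift the keyed shaft from its stand, put its nose in the hub, turn it until the key slips into the keyway and push it fully home against the spring, collar flush on the hub. Finish while still holding it pressed home; leave everything else alone.

Things in the scene. Friction and masses are not known exactly. Their poses are not given: they have to be found in the camera images.
- hub: Fixed upright round steel hub, outer diameter 80 mm, 60 mm high, on a grey base plate 120 x 100 x 8 mm. Origin: centre of its underside on the table; z up; +x points to its small clamp screw with black knob (reaches 64 mm from the axis, 34 mm above the table). Its upright bore on the axis is 26 mm in diameter, open at the top.
- hub_mouth (a point): Centre of the bore at the hub's flat top, 60 mm above the table; axes as hub. One keyway, 10.6 mm wide, reaching 20 mm from the axis, runs the bore's full depth. Its direction is NOT in this pose: it lies within 0.5 rad either side of the hub's +x; find it by looking from above (bracket off) or by turning the shaft with a light push.
- plunger (a joint): Sprung disc in the hub's bore, 40 mm below the mouth at rest; value: how far it is pushed down (m), 0 at rest, stop at 0.012. The spring takes about 7 N to start and 600 N/m more; about 0.010 (13 N) with the shaft fully home. It pushes the shaft back up when let go.
- shaft: Loose aluminium shaft, 0.24 to 0.39 kg, upright in the stand. Origin: on its axis at the underside of its collar, z up the axis. Collar 50 mm diameter, z 0 to 8 mm. Below it a round shank, 24 mm diameter, 50 mm long, nose chamfered 4 mm, with a key on the +x side. An ear on the collar's rim, 10 mm wide, reaching 33 mm from the axis, marks the key's side (+x). Home: origin at the hub's mouth.
- shaft_tang (a point): Middle of the tang by which the shaft is held, 30.5 mm above the shaft's origin; axes as shaft. The flat-sided tang stands on the collar: 34 mm along x, 16 mm along y, 45 mm high (z 8 to 53 mm of the shaft).
- shaft_key (a point): Foot of the shaft's steel key, 14 mm out from the axis on the +x side, 35 mm below the shaft's origin; axes as shaft. The key is 8 mm wide, reaches 18 mm from the axis and runs from here up to the collar; the 15 mm of nose below it are plain round. If not over the keyway it stops on the hub's top, with the shaft's origin 35 mm above the mouth.
- stand: Fixed black square sleeve, 66 x 66 mm outside, 42 x 42 mm inside, 58 mm high, on a plate 100 x 100 x 6 mm, in which the shaft hangs by its collar. Origin: centre of its underside on the table; z up.
- bracket: Loose steel T bracket, about 0.3 kg, lying flat across the top of the hub. Plate 130 (x) x 44 (y) x 6 mm with, on its top, a central upright rib 60 mm along x, 10 mm thick along y, from z = 6 to z = 31 mm. Origin: centre of the plate's underside; z up.
- pad: Black rubber liner, 146 (x) x 56 (y) x 2 mm, fixed on the floor of the tray's empty compartment: the place for the bracket. Origin: centre of its underside, 5 mm above the table; x along the compartment. The compartment is 152 x 61 mm inside; its walls are 5 mm thick and their tops are 24 mm above the table.
- tray: Fixed grey sheet-metal tray, 162 (x) x 137 (y) x 24 mm, with two compartments side by side in y, their centres 33 mm either side of its middle. Origin: centre of its underside on the table.
- spanner: Loose steel spanner, 125 mm long, in the tray's other compartment; leave alone. Origin: its underside.
- spray: Loose white spray can, 54 mm diameter, 120 mm high, standing on the table; leave alone. Origin: centre of its underside.
- flange: Loose steel ring, 84 mm outer diameter, 14 mm high, lying on the table; leave alone. Origin: centre of its underside.
- vee: Loose bare-metal block with a groove along its top, 60 x 50 x 35 mm, on the table; leave alone. Origin: centre of its underside.

How it is judged:
By the outcome, as a careful person would: the job done as asked, in the order asked, and still so for the second after the job is handed in, while the arm keeps its last pose, push and grip.
It also fails if it takes over 61 s, if anything falls off the work surface, if the arm or the gripper's body presses on something with over 40 N, if the wrist force passes 120 N, or if a joint passes its speed limit or range.

### The arm

A 6-joint arm with a two-finger parallel gripper is mounted at the origin on the work surface. World frame = base frame: x ahead of the robot, y to its left, z up, the work surface at z = 0. Lengths are in m, angles in rad, forces in N, time in s.
With the tool pointing down it reaches from about 0.425 to 0.95 m from the base axis. Payload 3.5 kg.
Tool frame: the origin (TCP) lies between the finger pads; the fingertips stand 25 mm ahead of it and the grasp point (between the pads) lies 6 mm ahead of it (ctrl.finger_overhang is the distance from the TCP to the fingertips, in m); x points along the fingers, y is the direction in which the jaws open and shut, and the axes are right-handed (so a half turn about x gives the same grasp; the last joint's range is limited). The gripper opens to 85 mm and grips with 20 to 120 N. Pads are 22 mm wide; open, the fingers measure 114 mm over their backs; the gripper's body (76 mm by 85 mm) begins 54 mm behind the grasp point. The pads swing forward as they close: fully open they stand 13 mm farther back than shut.
Start: joints at [-1.394, 0.286, 1.577, -0, 1.279, -0.15], TCP at [0.217, -0.639, 0.256] pointing down, gripper open.
Joint ranges: [-2.77, 2.77], [-0.9, 2.22], [0.21, 2.48], [-1.53, 4.67], [0.24, 2.81], [-2.84, 2.84]. Speed limits (rad/s): [2.79, 2.79, 3.14, 3.14, 3.14, 3.14].

### API

Orientations are given as a unit quaternion [x, y, z, w].
In Python, from plant import ctrl gives the robot as it stands.
- The arm moves only by the tool play_rows, never from a script. Its argument "targets" is a list of rows, each an object with "delta_pos": the shift along the world's x, y, z normalised to -1 to 1, where 1 is 1000 mm, a list of three; "delta_rot": the turn, a rotation vector about the world's x, y, z normalised to -1 to 1, where 1 is pi rad, a list of three; "claw": the finger opening in mm, from 0 to 85.4. In form: [{"delta_pos": [tx, ty, tz], "delta_rot": [wx, wy, wz], "claw": claw}, ...]. A call has 1 to 20 rows; each row is the pose to reach, as a shift and turn from the pose measured when the call began, turning the shorter way round; what a row does not reach only later rows make up. A row lasts 1/12 s, in which the tool goes at most 41.7 mm and 7.16 degrees, less where a joint would pass 70% of its speed; a pose out of reach is approached as far as the arm can. A call with a number of a shift or a turn outside -1 to 1 is refused whole. A call with a gripper value outside its range is refused whole. The fingers move at their own pace and stop on an object; "newtons" is the grip in N (left out, the last holds). Time passes only in rows, so rows that repeat a pose let the fingers close. It gives the time, the measured TCP pose, the force and the opening at its end, in the units of the state.
- ctrl.get_state(): the state, without advancing time (a new reading comes with each control period).
- ctrl.read_camera(name): name is "scene" or "top"; returns the picture (400x640x3 uint8, blue, green, red); there is no depth.
- ctrl.calibration(name): a dict with "fx", "fy", "cx", "cy" (pixels), "k1" (the pictures are not rectified: a ray, as slopes to the right and down, at radius r is drawn at 1 + k1 r^2 times it, then the intrinsics apply), "camera_from_world" (4x4, takes a point from world to camera coordinates). Camera axes: x right, y down, z forward; pixel columns grow to the right and rows downward; lengths in m; the calibration is good to about 2 mm. A picture is of the moment at which its call begins. calibration takes no time and is no camera call.
- ctrl.sign_off(): hands the job in, once; it reports no verdict.
The state is a dict: "time": time; "qpos": joint angles; "dq": joint speeds; "joint_efforts": joint torques, N m; "eef_pos": TCP position; "tcp_rot": TCP orientation; "contact_force": force on the tool from outside, world axes, zero at the start; "wrist_torque": the same for the moment, N m; "opening": opening from 0.0 (shut) to 1.0 (fully open).
Only numpy, scipy, OpenCV 4.12 (cv2) and the standard library are available. Lean on these libraries where they do the work, as an engineer would, in place of code of your own. Each camera call takes 0.05 s, during which the arm holds its last target. There are 200 camera calls.

## Working session

There is one attempt and no reset: what is moved stays moved. The work goes in short steps, Python scripts to look and compute and a tool call to move; the robot and the scene stay as the last step left them, time stands still between calls to the robot, and variables do not carry over. Pictures are saved under pics/ and viewed, about 8 in all and at most 12, crops included, and the job is handed in when it is done.

Besides the shell and the picture viewer there is one more tool, called after "Call:" by a JSON object that holds its "fn" and its "kwargs", one argument or row to a line. play_rows: Moves the arm, as the interface text tells. Its arguments: {"type":"object","properties":{"targets":{"type":"array"},"newtons":{"type":"number"}},"required":["targets"]}

```bash
ls; mkdir -p pics; cat > h.py <<'E'
import numpy as np,cv2
from plant import ctrl
from scipy.spatial.transform import Rotation as R
def proj(n,P):
    c=ctrl.calibration(n);T=np.array(c["camera_from_world"])
    p=np.atleast_2d(P)@T[:3,:3].T+T[:3,3];s=p[:,:2]/p[:,2:]
    s=s*(1+c["k1"]*(s**2).sum(1,keepdims=True))
    return s*[c["fx"],c["fy"]]+[c["cx"],c["cy"]]
def ray(n,uv,c=None):
    c=c or ctrl.calibration(n);T=np.array(c["camera_from_world"])
    d=(np.atleast_2d(uv).astype(float)-[c["cx"],c["cy"]])/[c["fx"],c["fy"]];s=d.copy()
    for _ in range(20): s=d/(1+c["k1"]*(s**2).sum(1,keepdims=True))
    v=np.c_[s,np.ones(len(s))]@T[:3,:3]
    return -T[:3,:3].T@T[:3,3],v/np.linalg.norm(v,axis=1,keepdims=True)
def onz(n,uv,z,c=None):
    o,v=ray(n,uv,c);return o+v*((z-o[2])/v[:,2])[:,None]
def tri(rs):
    A=0;b=0
    for o,v in rs:
        M=np.eye(3)-np.outer(v,v);A=A+M;b=b+M@o
    return np.linalg.solve(A,b)
E
python3 - <<'E'
from h import *
for n in("scene","top"):
    cv2.imwrite(f"pics/{n}0.png",ctrl.read_camera(n)); c=ctrl.calibration(n); print(n,{k:np.round(v,3).tolist() for k,v in c.items()})
print(ctrl.get_state())
E
```

```text
pics
scene {'fx': 497.521, 'fy': 497.521, 'cx': 314.858, 'cy': 197.581, 'k1': -0.129, 'camera_from_world': [[0.4, 0.916, 0.022, -0.207], [0.521, -0.208, -0.828, -0.264], [-0.754, 0.343, -0.561, 1.683], [0.0, 0.0, 0.0, 1.0]]}
top {'fx': 483.36, 'fy': 483.36, 'cx': 319.773, 'cy': 199.531, 'k1': 0.014, 'camera_from_world': [[0.015, -1.0, -0.0, -0.07], [-0.998, -0.015, -0.069, 0.62], [0.069, 0.001, -0.998, 1.365], [0.0, 0.0, 0.0, 1.0]]}
{'time': 0.1, 'qpos': array([-1.39401541e+00,  2.87086246e-01,  1.57802849e+00, -2.98754304e-05,
        1.27859996e+00, -1.50005683e-01]), 'dq': array([ 1.82693158e-05, -9.98627205e-04, -5.09118779e-03,  1.15923449e-03,
       -1.61759353e-03,  1.15958101e-03]), 'joint_efforts': array([ 1.21119014e-03, -4.07291865e+01, -2.93697596e+01, -1.19736633e-04,
        3.41258099e-03, -1.18185994e-05]), 'eef_pos': array([ 0.21659799, -0.63873364,  0.25508047]), 'tcp_rot': array([-0.69766777, -0.11577611,  0.69770808, -0.114276  ]), 'contact_force': array([-0.07086925,  1.23882681,  0.07552298]), 'wrist_torque': array([-0.02794455,  0.01579821,  0.02114891]), 'opening': 1.001187051079572}
```

View pics/scene0.png

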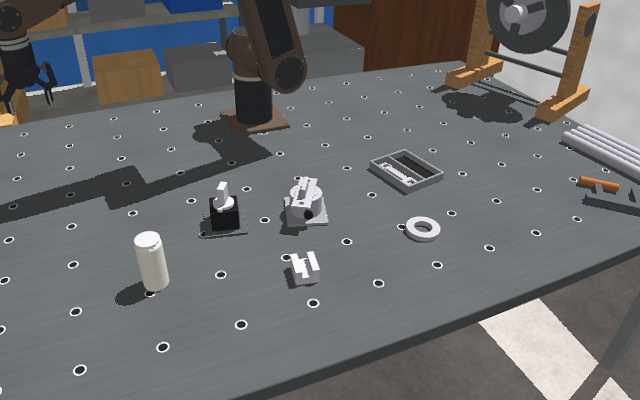

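View pics/top0.png

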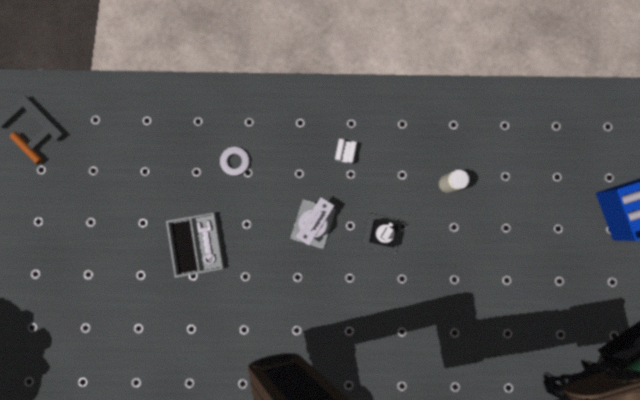

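The scene view shows the hub and bracket at about (305,203), the stand and shaft at (224,208) and the tray at (406,170). In the top view they are at (315,222), (387,231) and (197,243), with the empty dark compartment at (184,247). I'll zoom in on both views.

```bash
python3 - <<'E'
from h import *
t=cv2.imread("pics/top0.png");s=cv2.imread("pics/scene0.png")
K=cv2.INTER_CUBIC
def cr(im,x,y,w,h,f):
    o=cv2.resize(im[y:y+h,x:x+w],None,fx=f,fy=f,interpolation=K)
    for u in range((-x)%10,w,10): cv2.putText(o,str(x+u),(u*f,8),0,.28,(0,255,255),1);o[::4,u*f]=(0,255,255)
    for v in range((-y)%10,h,10): cv2.putText(o,str(y+v),(0,v*f+4),0,.28,(0,255,255),1);o[v*f,::4]=(0,255,255)
    return o
a=np.hstack([cr(t,285,190,65,60,6),cr(t,365,205,65,60,6)]) #780x360
b=np.hstack([cr(s,275,165,65,60,6),cr(s,195,172,65,60,6)])
cv2.imwrite("pics/z1.png",cv2.resize(np.vstack([a,b])[:,:],(780,720))[:600] if 0 else np.vstack([a[:300],b[:300]]))
E
```

```text
(no output)
```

View pics/z1.png

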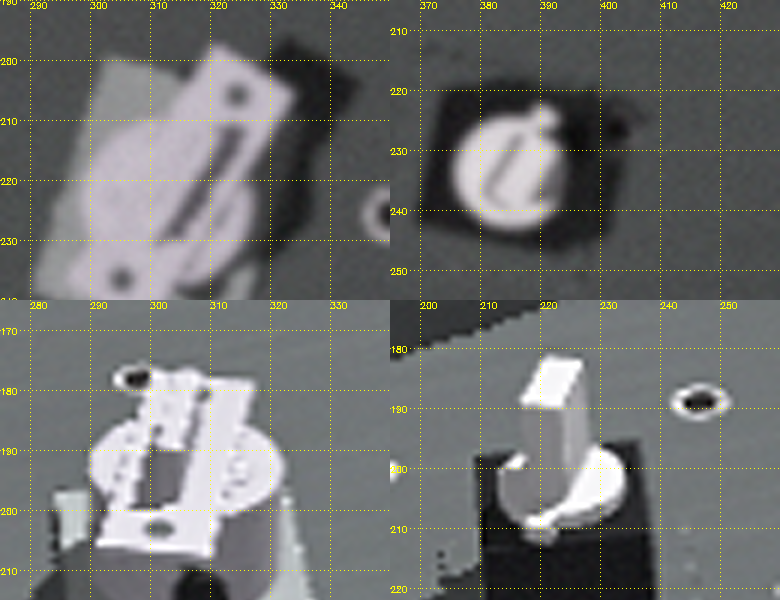

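The bracket's holes are at top (323,206) and (304,236) and at scene (309,181) and (302,205). The shaft's collar centre is at top (384,233), with its ear at (391,225). In the scene view the tang's top face spans about (216–227, 181–190). Next I'll refine these to sub-pixel and locate the tray.

```bash
python3 - <<'E'
from h import *
t=cv2.imread("pics/top0.png");s=cv2.imread("pics/scene0.png")
print("overhang",ctrl.finger_overhang)
def dark(im,u,v,r=3):
    g=cv2.cvtColor(im,6).astype(float);w=g[v-r:v+r+1,u-r:u+r+1];w=np.clip(np.percentile(w,75)-w-8,0,None)
    y,x=np.mgrid[v-r:v+r+1,u-r:u+r+1];return np.array([(x*w).sum(),(y*w).sum()])/w.sum()
a1,b1=dark(t,323,206),dark(t,304,236);a2,b2=dark(s,309,181,2),dark(s,302,205,2)
print(a1,b1,a2,b2)
for p,q in((a1,a2),(b1,b2)):
    o1,v1=ray("top",p);o2,v2=ray("scene",q);X=tri([(o1,v1[0]),(o2,v2[0])]);print("X",X.round(4),proj("top",X)-p,proj("scene",X)-q)
c=(onz("top",a1,.066)+onz("top",b1,.066))[0]/2;d=(onz("top",a1,.066)-onz("top",b1,.066))[0]
print("bracket top",c,np.degrees(np.arctan2(d[1],d[0])),np.linalg.norm(d))
c=(onz("scene",a2,.066)+onz("scene",b2,.066))[0]/2;d=(onz("scene",b2,.066)-onz("scene",a2,.066))[0]
print("bracket scene",c,np.degrees(np.arctan2(d[1],d[0])))
g=cv2.cvtColor(t,6)
def big(m,x,y,w,h):
    M=np.zeros_like(m);M[y:y+h,x:x+w]=m[y:y+h,x:x+w]
    cs=cv2.findContours(M,cv2.RETR_EXTERNAL,cv2.CHAIN_APPROX_NONE)[0];return max(cs,key=cv2.contourArea)
for th in(40,55):
    k=big((g<th).astype(np.uint8),160,205,34,75);r=cv2.minAreaRect(k);B=cv2.boxPoints(r);W=onz("top",B,.007)
    print("pad",th,r,W.mean(0),[np.linalg.norm(W[i]-W[i-1]) for i in range(2)],[np.degrees(np.arctan2(*(W[i]-W[i-1])[1::-1])) for i in range(2)])
k=big((g>150).astype(np.uint8),365,215,40,35);(x,y),r=cv2.minEnclosingCircle(k);print("collar blob",cv2.boundingRect(k),x,y,r)
K=cv2.INTER_CUBIC
def cr(im,x,y,w,h,f):
    o=cv2.resize(im[y:y+h,x:x+w],None,fx=f,fy=f,interpolation=K)
    for u in range((-x)%10,w,10): cv2.putText(o,str(x+u),(u*f,8),0,.28,(0,255,255),1);o[::4,u*f]=(0,255,255)
    for v in range((-y)%10,h,10): cv2.putText(o,str(y+v),(0,v*f+4),0,.28,(0,255,255),1);o[v*f,::4]=(0,255,255)
    return o
a=cr(t,160,205,75,80,5);b=cr(s,365,143,80,55,5)
o=np.zeros((400,780,3),np.uint8);o[:400,:375]=a;o[:275,380:]=b
cv2.imwrite("pics/z2.png",o)
E
```

```text
overhang 0.025
[324.06416465 205.468523  ] [304.8097503  236.13793103] [308.14461538 180.81846154] [301.67715232 204.89569536]
X [ 0.6011 -0.0652  0.1227] [[-2.83494323 -1.25139731]] [[-3.59398197e+00 -1.15739403e-03]]
X [ 0.5121 -0.0262 -0.0123] [[2.47742567 1.02612817]] [[ 3.00903341 -0.06885252]]
bracket top [ 0.55828743 -0.04729645  0.066     ] -31.26095006419416 0.1001146857686159
bracket scene [ 0.56713334 -0.04918788  0.066     ] -31.082106995692115
pad 40 ((182.8150177001953, 246.79766845703125), (48.96241760253906, 18.246862411499023), 81.25383758544922) [0.47971192 0.33065912 0.007     ] [np.float64(0.14055073592486791), np.float64(0.05235837066576272)] [np.float64(10.817594084406377), np.float64(-80.39032756188726)]
pad 55 ((182.6271514892578, 246.82656860351562), (50.93915939331055, 19.539348602294922), 81.25383758544922) [0.47964237 0.33119615 0.007     ] [np.float64(0.1462205278198093), np.float64(0.0560738432549016)] [np.float64(10.82439548691362), np.float64(-80.38814771561799)]
collar blob (376, 223, 17, 20) 385.2727355957031 231.9545440673828 10.125861167907715
```

View pics/z2.png

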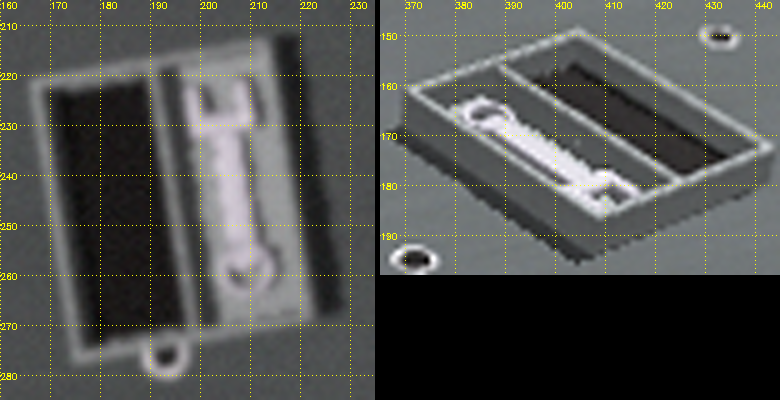

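The tray's rim corners are at top (166,220), (214,213), (223,269) and (175,277), with the divider from (190.5,218) to (200,272). I had paired the bracket's holes crosswise, so I'll fix that and get the tray from its rim in both views.

```bash
python3 - <<'E'
from h import *
def T(p,q):
    o1,v1=ray("top",p);o2,v2=ray("scene",q);X=tri([(o1,v1[0]),(o2,v2[0])]);return X.round(4),(proj("top",X)-p).round(1),(proj("scene",X)-q).round(1)
print("holes",T((324.06,205.47),(301.68,204.9)),T((304.8,236.1),(308.5,181.)))
print("predict far hole in scene",proj("scene",onz("top",(304.8,236.1),.066)),proj("scene",onz("top",(324.06,205.47),.066)))
tc=np.array([(166,220),(214,213),(223,269),(174.5,277)]);sc=np.array([(443,172.5),(408,186.5),(369.5,161),(405,148.5)])
for p,q in zip(tc,sc): print("rim",onz("top",p,.024)[0].round(4),onz("scene",q,.024)[0].round(4),T(p,q))
for n,c in(("top",tc),("scene",sc)):
    W=onz(n,c,.024)
    for i in range(4): print(n,np.linalg.norm(W[i]-W[i-1]).round(4),np.degrees(np.arctan2(*(W[i]-W[i-1])[1::-1])).round(1),end=' ')
    m=W.mean(0); ax=(W[0]+W[1]-W[2]-W[3]);ax/=np.linalg.norm(ax);ay=np.array([-ax[1],ax[0],0]);print("\nmid",m,"comp",m+.033*ay)
w=onz("top",[(190.5,218),(200,272),(167.5,221),(175.5,276)],.024);print("comp by walls",w.mean(0))
# collar
c=onz("top",(384,233),.066)[0];e=onz("top",(391,224.5),.066)[0];print("collar",c,"ear",e,np.degrees(np.arctan2(*(e-c)[1::-1])))
q=np.array([(222,181.5),(227.3,182),(222,189.7),(216.5,189.7)]);W=onz("scene",q,.111);print("tang top",W,W.mean(0));
E
```

```text
holes (array([ 0.6018, -0.0728,  0.0578]), array([[-0.2, -0.1]]), array([[-0.3,  0. ]])) (array([ 0.5161, -0.0199,  0.0619]), array([[-0.5, -0.2]]), array([[-0.6,  0. ]]))
predict far hole in scene [[307.37093868 179.62794151]] [[301.13732424 201.93014214]]
rim [0.5554 0.3763 0.024 ] [0.5579 0.3726 0.024 ] (array([0.5549, 0.3762, 0.0217]), array([[0.3, 0.2]]), array([[ 0.3, -0. ]]))
rim [0.5773 0.2403 0.024 ] [0.5832 0.2402 0.024 ] (array([0.5781, 0.2424, 0.0203]), array([[-0.4, -0.2]]), array([[-0.5,  0.1]]))
rim [0.4191 0.2101 0.024 ] [0.4267 0.2098 0.024 ] (array([0.4194, 0.2124, 0.0194]), array([[-0.5, -0.3]]), array([[-0.6,  0. ]]))
rim [0.3947 0.3463 0.024 ] [0.399  0.3472 0.024 ] (array([0.3952, 0.3483, 0.0217]), array([[-0.4, -0.2]]), array([[-0.5,  0.1]]))
top 0.1634 10.6 top 0.1377 -80.8 top 0.1611 -169.2 top 0.1384 100.1 
mid [0.48661399 0.293252   0.024     ] comp [0.4804837 0.3256776 0.024    ]
scene 0.1609 9.1 scene 0.1347 -79.1 scene 0.1595 -169.0 scene 0.1402 101.4 
mid [0.49168872 0.2924533  0.024     ] comp [0.48594094 0.32494888 0.024     ]
comp by walls [0.48048654 0.3242952  0.024     ]
collar [ 0.52739073 -0.23983945  0.066     ] ear [ 0.55112365 -0.25905334  0.066     ] -38.993213820871574
tang top [[ 0.51586592 -0.23752575  0.111     ]
 [ 0.52254416 -0.22663354  0.111     ]
 [ 0.54974296 -0.24645094  0.111     ]
 [ 0.54511719 -0.25806293  0.111     ]] [ 0.53331756 -0.24216829  0.111     ]
```

```bash
python3 - <<'E'
from h import *
s=ctrl.get_state();M=R.from_quat(s["tcp_rot"]).as_matrix();print(M.round(3))
print("y yaw",np.degrees(np.arctan2(M[1,1],M[0,1])))
# level correction + yaw targets for jaws: bracket y = 59deg
for yaw in(59,-121):
    x=np.array([0,0,-1.]);y=np.array([np.cos(np.radians(yaw)),np.sin(np.radians(yaw)),0])
    G=np.c_[x,y,np.cross(x,y)];print(yaw,(R.from_matrix(G)*R.from_matrix(M).inv()).as_rotvec()/np.pi)
W=onz("top",[(383.5,232.5),(390.5,224)],.066);print("collar",W,np.degrees(np.arctan2(*(W[1]-W[0])[1::-1])))
E
```

```text
[[-0.     0.321 -0.947]
 [ 0.002 -0.947 -0.321]
 [-1.    -0.002 -0.   ]]
y yaw -71.27599500506821
59 [-2.04208541e-04 -8.21430483e-04  7.23755296e-01]
-121 [-6.76606908e-04  1.68205238e-04 -2.76244269e-01]
collar [[ 0.52874738 -0.23845207  0.066     ]
 [ 0.55248373 -0.25766578  0.066     ]] -38.98890020978659
```

Call:
{"fn": "play_rows", "kwargs": {
  "targets": [
    {"delta_pos": [0.342,0.592,-0.105],"delta_rot": [0,-0.0005,0.7238],"claw": 45},
    {"delta_pos": [0.342,0.592,-0.105],"delta_rot": [0,-0.0005,0.7238],"claw": 45},
    {"delta_pos": [0.342,0.592,-0.105],"delta_rot": [0,-0.0005,0.7238],"claw": 45},
    {"delta_pos": [0.342,0.592,-0.105],"delta_rot": [0,-0.0005,0.7238],"claw": 45},
    {"delta_pos": [0.342,0.592,-0.105],"delta_rot": [0,-0.0005,0.7238],"claw": 45},
    {"delta_pos": [0.342,0.592,-0.105],"delta_rot": [0,-0.0005,0.7238],"claw": 45},
    {"delta_pos": [0.342,0.592,-0.105],"delta_rot": [0,-0.0005,0.7238],"claw": 45},
    {"delta_pos": [0.342,0.592,-0.105],"delta_rot": [0,-0.0005,0.7238],"claw": 45},
    {"delta_pos": [0.342,0.592,-0.105],"delta_rot": [0,-0.0005,0.7238],"claw": 45},
    {"delta_pos": [0.342,0.592,-0.105],"delta_rot": [0,-0.0005,0.7238],"claw": 45},
    {"delta_pos": [0.342,0.592,-0.105],"delta_rot": [0,-0.0005,0.7238],"claw": 45},
    {"delta_pos": [0.342,0.592,-0.105],"delta_rot": [0,-0.0005,0.7238],"claw": 45},
    {"delta_pos": [0.342,0.592,-0.105],"delta_rot": [0,-0.0005,0.7238],"claw": 45},
    {"delta_pos": [0.342,0.592,-0.105],"delta_rot": [0,-0.0005,0.7238],"claw": 45},
    {"delta_pos": [0.342,0.592,-0.105],"delta_rot": [0,-0.0005,0.7238],"claw": 45},
    {"delta_pos": [0.342,0.592,-0.105],"delta_rot": [0,-0.0005,0.7238],"claw": 45},
    {"delta_pos": [0.342,0.592,-0.105],"delta_rot": [0,-0.0005,0.7238],"claw": 45},
    {"delta_pos": [0.342,0.592,-0.105],"delta_rot": [0,-0.0005,0.7238],"claw": 45},
    {"delta_pos": [0.342,0.592,-0.105],"delta_rot": [0,-0.0005,0.7238],"claw": 45},
    {"delta_pos": [0.342,0.592,-0.105],"delta_rot": [0,-0.0005,0.7238],"claw": 45}
  ],
  "newtons": 60
}}

```text
time: 1.77
eef_pos: [0.5583, -0.0464, 0.1495]
tcp_rot: [0.189, 0.682, -0.19, 0.681]
contact_force: [-0.8, 0.0, 0.2]
opening: 0.526
```

Call:
{"fn": "play_rows", "kwargs": {
  "targets": [
    {"delta_pos": [0.0005,-0.0005,-0.03],"delta_rot": [0,0,0],"claw": 40},
    {"delta_pos": [0.0005,-0.0005,-0.052],"delta_rot": [0,0,0],"claw": 40},
    {"delta_pos": [0.0005,-0.0005,-0.052],"delta_rot": [0,0,0],"claw": 40},
    {"delta_pos": [0.0005,-0.0005,-0.052],"delta_rot": [0,0,0],"claw": 30},
    {"delta_pos": [0.0005,-0.0005,-0.052],"delta_rot": [0,0,0],"claw": 20},
    {"delta_pos": [0.0005,-0.0005,-0.052],"delta_rot": [0,0,0],"claw": 15},
    {"delta_pos": [0.0005,-0.0005,-0.052],"delta_rot": [0,0,0],"claw": 5},
    {"delta_pos": [0.0005,-0.0005,-0.052],"delta_rot": [0,0,0],"claw": 0},
    {"delta_pos": [0.0005,-0.0005,-0.052],"delta_rot": [0,0,0],"claw": 0},
    {"delta_pos": [0.0005,-0.0005,-0.052],"delta_rot": [0,0,0],"claw": 0}
  ]
}}

```text
time: 2.6
eef_pos: [0.5601, -0.0476, 0.0998]
tcp_rot: [0.189, 0.681, -0.19, 0.682]
contact_force: [-1.9, -1.7, 7.7]
opening: 0.099
```

```bash
python3 - <<'E'
from h import *
s=ctrl.get_state();M=R.from_quat(s["tcp_rot"]).as_matrix();print(s["eef_pos"],"y yaw",np.degrees(np.arctan2(M[1,1],M[0,1])),s["opening"]*85.4,s["contact_force"],s["wrist_torque"])
t=ctrl.read_camera("top");c=ctrl.read_camera("scene");cv2.imwrite("pics/top1.png",t);cv2.imwrite("pics/scene1.png",c)
a=cv2.resize(t[185:255,275:350],None,fx=5,fy=5,interpolation=2);b=cv2.resize(c[130:230,260:345],None,fx=4,fy=4,interpolation=2)
o=np.zeros((400,720,3),np.uint8);o[:350,:375]=a;o[:400,380:]=b;cv2.imwrite("pics/z3.png",o)
E
```

```text
[ 0.5600797  -0.04762958  0.09975095] y yaw 58.93938865666172 8.485589208796414 [-1.93729454 -1.71294485  7.7194854 ] [-0.18836389  0.17586192 -0.06393361]
```

View pics/z3.png

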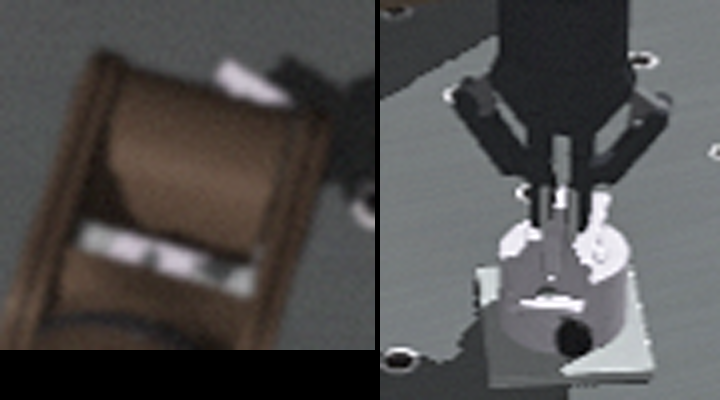

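The close view shows the fingers closed on the rib, with the black knob below the bracket's near end. The opening reads 8.5 mm. I'll lift a little and check the weight.

Call:
{"fn": "play_rows", "kwargs": {
  "targets": [
    {"delta_pos": [0,0,0.01],"delta_rot": [0,0,0],"claw": 0},
    {"delta_pos": [0,0,0.03],"delta_rot": [0,0,0],"claw": 0},
    {"delta_pos": [0,0,0.05],"delta_rot": [0,0,0],"claw": 0},
    {"delta_pos": [0,0,0.05],"delta_rot": [0,0,0],"claw": 0},
    {"delta_pos": [0,0,0.05],"delta_rot": [0,0,0],"claw": 0}
  ]
}}

```text
time: 3.12
eef_pos: [0.5606, -0.0476, 0.1507]
tcp_rot: [0.189, 0.68, -0.19, 0.683]
contact_force: [-0.5, 0.5, -3.1]
opening: 0.097
```

```bash
python3 - <<'E'
from h import *
s=ctrl.get_state();M=R.from_quat(s["tcp_rot"]).as_matrix();print(s["eef_pos"],"y yaw",np.degrees(np.arctan2(M[1,1],M[0,1])),s["opening"]*85.4,s["contact_force"],s["wrist_torque"])
c=ctrl.read_camera("scene");cv2.imwrite("pics/scene2.png",c)
cv2.imwrite("pics/z4.png",cv2.resize(c[110:240,240:370],None,fx=4,fy=4,interpolation=2))
E
```

```text
[ 0.56060584 -0.0475872   0.15074531] y yaw 58.94367378790883 8.255856967137088 [-0.5394349   0.47566396 -3.09949498] [0.0130864  0.07460461 0.01144718]
```

View pics/z4.png

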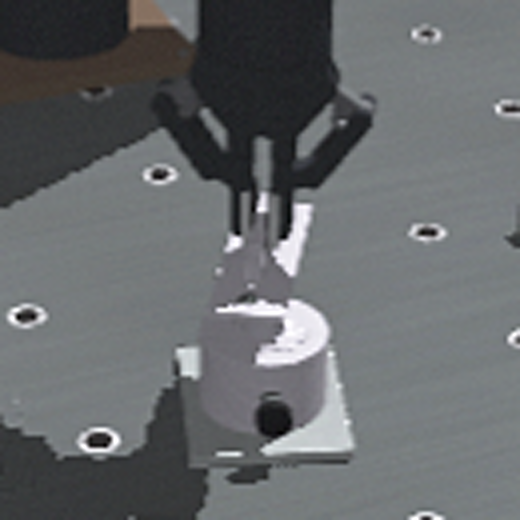

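The bracket is held straight and clear of the hub, with 3.1 N on the wrist. I'm carrying it to the tray.

Call:
{"fn": "play_rows", "kwargs": {
  "targets": [
    {"delta_pos": [-0.0786,0.3741,0],"delta_rot": [0,0.0,0.2317],"claw": 0},
    {"delta_pos": [-0.0786,0.3741,0],"delta_rot": [0,0.0,0.2317],"claw": 0},
    {"delta_pos": [-0.0786,0.3741,0],"delta_rot": [0,0.0,0.2317],"claw": 0},
    {"delta_pos": [-0.0786,0.3741,0],"delta_rot": [0,0.0,0.2317],"claw": 0},
    {"delta_pos": [-0.0786,0.3741,0],"delta_rot": [0,0.0,0.2317],"claw": 0},
    {"delta_pos": [-0.0786,0.3741,0],"delta_rot": [0,0.0,0.2317],"claw": 0},
    {"delta_pos": [-0.0786,0.3741,0],"delta_rot": [0,0.0,0.2317],"claw": 0},
    {"delta_pos": [-0.0786,0.3741,0],"delta_rot": [0,0.0,0.2317],"claw": 0},
    {"delta_pos": [-0.0786,0.3741,0],"delta_rot": [0,0.0,0.2317],"claw": 0},
    {"delta_pos": [-0.0786,0.3741,-0.02],"delta_rot": [0,0.0,0.2317],"claw": 0},
    {"delta_pos": [-0.0786,0.3741,-0.06],"delta_rot": [0,0.0,0.2317],"claw": 0},
    {"delta_pos": [-0.0786,0.3741,-0.06],"delta_rot": [0,0.0,0.2317],"claw": 0},
    {"delta_pos": [-0.0786,0.3741,-0.06],"delta_rot": [0,0.0,0.2317],"claw": 0}
  ]
}}

```text
time: 4.25
eef_pos: [0.4773, 0.3254, 0.0844]
tcp_rot: [-0.067, 0.707, 0.064, 0.701]
contact_force: [-0.4, -0.8, -2.4]
opening: 0.099
```

```bash
python3 - <<'E'
from h import *
s=ctrl.get_state();M=R.from_quat(s["tcp_rot"]).as_matrix();print(s["eef_pos"],"y yaw",np.degrees(np.arctan2(M[1,1],M[0,1])),s["opening"]*85.4,s["contact_force"],M[:,0])
c=ctrl.read_camera("scene");cv2.imwrite("pics/scene3.png",c);t=ctrl.read_camera("top");cv2.imwrite("pics/top3.png",t)
# hub centre from top view: hub's bore & ring
def cr(im,x,y,w,h,f):
    o=cv2.resize(im[y:y+h,x:x+w],None,fx=f,fy=f,interpolation=2)
    for u in range((-x)%10,w,10): cv2.putText(o,str(x+u),(u*f,8),0,.28,(0,255,255),1);o[::6,int((u+.5)*f)]=(0,255,255)
    for v in range((-y)%10,h,10): cv2.putText(o,str(y+v),(0,v*f+4),0,.28,(0,255,255),1);o[int((v+.5)*f),::6]=(0,255,255)
    return o
a=cr(t,285,192,60,60,6);b=cr(c,275,165,60,60,6);d=cr(c,360,120,90,75,6)
o=np.zeros((600,795,3),np.uint8);o[:360,:360]=a;o[360:600,:360]=b[60:300];o[:450,365:]=d[:,:430];cv2.imwrite("pics/z5.png",o)
E
```

```text
[0.47725299 0.3254421  0.08443087] y yaw 100.6837096925287 8.417250028088379 [-0.36675568 -0.79960715 -2.39398336] [-0.00848297 -0.00546801 -0.99994907]
```

View pics/z5.png

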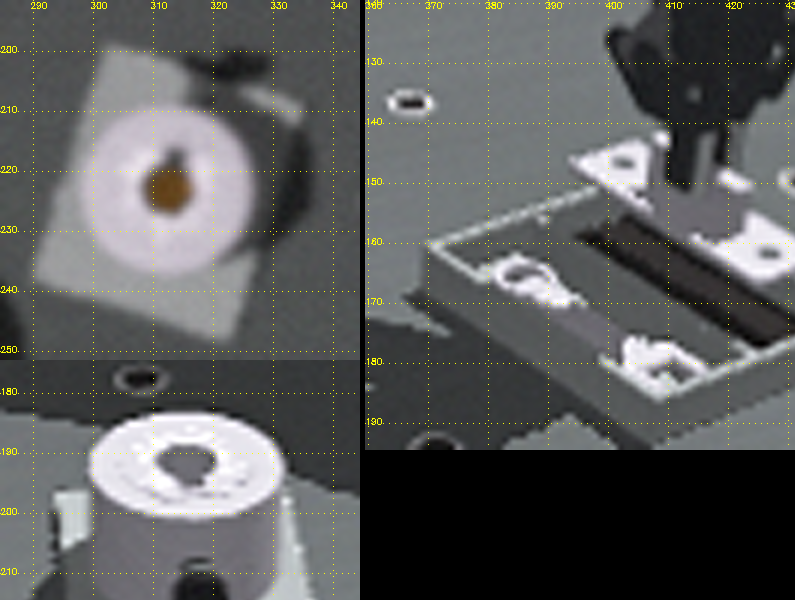

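The bare hub shows its bore at top (312,223), with the keyway running up and right to about (314,217). The bracket is level over the tray's dark compartment. I'll lower it in two steps.

Call:
{"fn": "play_rows", "kwargs": {
  "targets": [
    {"delta_pos": [0.0047,0.001,0],"delta_rot": [0.0018,-0.0027,0],"claw": 0},
    {"delta_pos": [0.0047,0.001,-0.015],"delta_rot": [0.0018,-0.0027,0],"claw": 0},
    {"delta_pos": [0.0047,0.001,-0.028],"delta_rot": [0.0018,-0.0027,0],"claw": 0},
    {"delta_pos": [0.0047,0.001,-0.028],"delta_rot": [0.0018,-0.0027,0],"claw": 0},
    {"delta_pos": [0.0047,0.001,-0.028],"delta_rot": [0.0018,-0.0027,0],"claw": 0}
  ]
}}

```text
time: 4.77
eef_pos: [0.4856, 0.3269, 0.061]
tcp_rot: [-0.064, 0.701, 0.066, 0.707]
contact_force: [0.2, 1.1, -2.2]
opening: 0.105
```

```bash
python3 - <<'E'
from h import *
s=ctrl.get_state();M=R.from_quat(s["tcp_rot"]).as_matrix();print(s["eef_pos"],"y yaw",np.degrees(np.arctan2(M[1,1],M[0,1])),s["opening"]*85.4,s["contact_force"],M[:,0])
t=cv2.imread("pics/top3.png");c=cv2.imread("pics/scene3.png")
def ell(n,im,win,lo,z):
    x,y,w,h=win;g=cv2.cvtColor(im,6)[y:y+h,x:x+w];g=cv2.resize(g,None,fx=8,fy=8,interpolation=cv2.INTER_CUBIC)
    m=(g>lo).astype(np.uint8);k=max(cv2.findContours(m,0,1)[0],key=cv2.contourArea)
    W=onz(n,(k[:,0].astype(float)+.5)/8-.5+[x,y],z)[:,:2]
    A=np.c_[2*W,np.ones(len(W))]
    for _ in range(4):
        p=np.linalg.lstsq(A,(W**2).sum(1),rcond=None)[0];r=np.sqrt(p[2]+p[:2]@p[:2]);e=np.linalg.norm(W-p[:2],axis=1)-r
        keep=abs(e)<.003;W=W[keep];A=A[keep]
    return p[:2],r,len(W)
for lo in(150,165,180):print("top hub",ell("top",t,(290,200,45,45),lo,.06)); 
for lo in(170,190,210):print("scene hub",ell("scene",c,(285,178,60,28),lo,.06))
x,y,w,h=304,212,18,20;g=cv2.resize(cv2.cvtColor(t,6)[y:y+h,x:x+w],None,fx=8,fy=8,interpolation=cv2.INTER_CUBIC)
for th in(110,130,150):
    k=max(cv2.findContours((g<th).astype(np.uint8),0,1)[0],key=cv2.contourArea)
    W=onz("top",(k[:,0].astype(float)+.5)/8-.5+[x,y],.06)[:,:2];hc=ell("top",t,(290,200,45,45),165,.06)[0]
    d=W-hc;r=np.linalg.norm(d,axis=1);a=np.degrees(np.arctan2(d[:,1],d[:,0]));i=r.argmax();far=r>r.max()-.002
    print("bore+kw",th,"rmax",r.max(),"dir",a[i],a[far].mean(),"med r",np.median(r),"centre by minor r",W[r<.0145].mean(0)-hc)
print("knob dir",np.degrees(np.arctan2(*(onz("top",(323,203),.034)[0,:2]-hc)[::-1])))
E
```

```text
[0.48564351 0.32693363 0.06099155] y yaw 100.57574480301875 8.950421065202288 [ 0.23462852  1.07460006 -2.18459803] [ 0.00856417  0.00411916 -0.99995484]
top hub (array([ 0.54837555, -0.03506725]), np.float64(0.051226791146845446), 216)
top hub (array([ 0.55111717, -0.039543  ]), np.float64(0.03908119637703371), 648)
top hub (array([ 0.5512155 , -0.03999491]), np.float64(0.0370868955775766), 617)
scene hub (array([ 0.55752277, -0.04359655]), np.float64(0.03894372744803475), 590)
scene hub (array([ 0.55740242, -0.04356692]), np.float64(0.038343114118532), 583)
scene hub (array([ 0.55728782, -0.0435256 ]), np.float64(0.03766329663884551), 576)
bore+kw 110 rmax 0.019133769365841113 dir -22.96721017120594 -20.448004896518825 med r 0.01127020838482283 centre by minor r [ 0.00039072 -0.00202268]
bore+kw 130 rmax 0.02054715330123787 dir -22.28592353462679 -20.68532585220379 med r 0.012308009970179376 centre by minor r [-0.00044797 -0.00188286]
bore+kw 150 rmax 0.02192251315990461 dir -23.72015455245567 -20.407498645110287 med r 0.013083315426104728 centre by minor r [-0.00137263 -0.00142495]
knob dir -27.710860728599265
```

Call:
{"fn": "play_rows", "kwargs": {
  "targets": [
    {"delta_pos": [-0.002,-0.0005,-0.006],"delta_rot": [0,0,0],"claw": 0},
    {"delta_pos": [-0.002,-0.0005,-0.01],"delta_rot": [-0.0005,0.001,0],"claw": 0},
    {"delta_pos": [-0.002,-0.0005,-0.012],"delta_rot": [-0.0005,0.001,0],"claw": 0},
    {"delta_pos": [-0.002,-0.0005,-0.013],"delta_rot": [-0.0005,0.001,0],"claw": 0},
    {"delta_pos": [-0.002,-0.0005,-0.0142],"delta_rot": [-0.0005,0.001,0],"claw": 0},
    {"delta_pos": [-0.002,-0.0005,-0.0142],"delta_rot": [-0.0005,0.001,0],"claw": 0}
  ]
}}

```text
time: 5.27
eef_pos: [0.4838, 0.3265, 0.047]
tcp_rot: [-0.064, 0.702, 0.066, 0.706]
contact_force: [-0.9, -0.6, -1.5]
opening: 0.099
```

Call:
{"fn": "play_rows", "kwargs": {
  "targets": [
    {"delta_pos": [-0.0005,0,-0.001],"delta_rot": [0.0005,0.0018,0],"claw": 0},
    {"delta_pos": [-0.0005,0,-0.0015],"delta_rot": [0.0005,0.0018,0],"claw": 0},
    {"delta_pos": [-0.0005,0,-0.0015],"delta_rot": [0.0005,0.0018,0],"claw": 0}
  ]
}}

```text
time: 5.52
eef_pos: [0.4838, 0.3267, 0.0468]
tcp_rot: [-0.064, 0.704, 0.067, 0.704]
contact_force: [-2.0, -1.0, 4.4]
opening: 0.097
```

The wrist reads 4.4 N up at the expected height, so the bracket is on the pad. I'll open the jaws and lift away.

Call:
{"fn": "play_rows", "kwargs": {
  "targets": [
    {"delta_pos": [0,0,0],"delta_rot": [0,0,0],"claw": 14},
    {"delta_pos": [0,0,0],"delta_rot": [0,0,0],"claw": 20},
    {"delta_pos": [0,0,0],"delta_rot": [0,0,0],"claw": 20},
    {"delta_pos": [0,0,0],"delta_rot": [0,0,0],"claw": 20},
    {"delta_pos": [0,0,0.02],"delta_rot": [0,0,0],"claw": 20},
    {"delta_pos": [0,0,0.05],"delta_rot": [0,0,0],"claw": 20},
    {"delta_pos": [0,0,0.09],"delta_rot": [0,0,0],"claw": 20},
    {"delta_pos": [0,0,0.12],"delta_rot": [0,0,0],"claw": 20},
    {"delta_pos": [0,0,0.14],"delta_rot": [0,0,0],"claw": 40}
  ]
}}

```text
time: 6.27
eef_pos: [0.4851, 0.3274, 0.1908]
tcp_rot: [-0.063, 0.702, 0.067, 0.706]
contact_force: [0.1, -0.1, 0.7]
opening: 0.365
```

```bash
cat >> h.py <<'E'
def cr(im,x,y,w,h,f):
    o=cv2.resize(im[y:y+h,x:x+w],None,fx=f,fy=f,interpolation=2)
    for u in range((-x)%10,w,10): cv2.putText(o,str(x+u),(u*f,8),0,.28,(0,255,255),1);o[::6,int((u+.5)*f)]=(0,255,255)
    for v in range((-y)%10,h,10): cv2.putText(o,str(y+v),(0,v*f+4),0,.28,(0,255,255),1);o[int((v+.5)*f),::6]=(0,255,255)
    return o
E
python3 - <<'E'
from h import *
s=ctrl.get_state();M=R.from_quat(s["tcp_rot"]).as_matrix();print(s["eef_pos"],"y yaw",np.degrees(np.arctan2(M[1,1],M[0,1])),s["opening"]*85.4,s["contact_force"],M[:,0])
print(s["qpos"])
c=ctrl.read_camera("scene");cv2.imwrite("pics/scene4.png",c);t=ctrl.read_camera("top");cv2.imwrite("pics/top4.png",t)
s0=cv2.imread("pics/scene3.png");t0=cv2.imread("pics/top3.png")
o=np.zeros((600,800,3),np.uint8);o[:300,:450]=cr(c,360,140,90,60,5);o[300:600,:300]=cr(t,365,205,50,50,6);o[300:600,310:610]=cr(c,200,178,50,50,6);cv2.imwrite("pics/z6.png",o)
E
```

```text
[0.48512309 0.32736277 0.19081603] y yaw 100.60235796912322 31.152334321457825 [ 0.05049756 -0.10756851  0.71671826] [ 0.00535798  0.00641653 -0.99996506]
[ 0.41890939  0.14922003  1.86311005  0.0040875   1.12176101 -1.3386764 ]
```

View pics/z6.png

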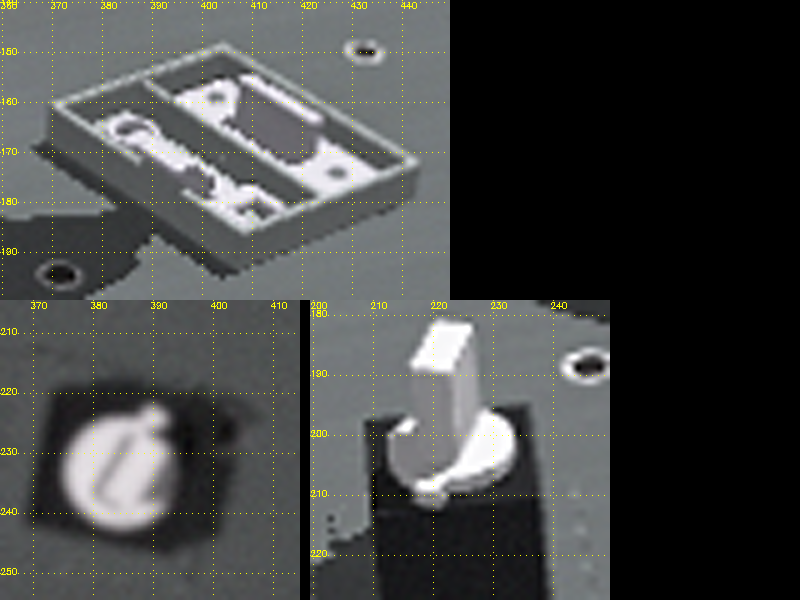

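The bracket lies flat, rib up, in the empty compartment (scene 392–432, 156–178). Next I'll fit the collar, ear and tang.

```bash
cat >> h.py <<'E'
def circ(n,im,win,lo,z,r0=None,inv=False,tol=.002):
    x,y,w,h=win;g=cv2.resize(cv2.cvtColor(im,6)[y:y+h,x:x+w],None,fx=8,fy=8,interpolation=cv2.INTER_CUBIC)
    k=max(cv2.findContours(((g<lo) if inv else (g>lo)).astype(np.uint8),0,1)[0],key=cv2.contourArea)
    W0=onz(n,(k[:,0].astype(float)+.5)/8-.5+[x,y],z)[:,:2];W=W0
    for _ in range(8):
        p=np.linalg.lstsq(np.c_[2*W,np.ones(len(W))],(W**2).sum(1),rcond=None)[0];r=np.sqrt(p[2]+p[:2]@p[:2])
        e=abs(np.linalg.norm(W0-p[:2],axis=1)-r);W=W0[e<max(tol,np.percentile(e,50))]
    return p[:2],r,len(W)/len(W0),W0
E
python3 - <<'E'
from h import *
t=cv2.imread("pics/top4.png");c=cv2.imread("pics/scene4.png")
for lo in(110,130,150):
    p,r,f,W=circ("top",t,(366,212,36,40),lo,.066);d=W-p;R_=np.linalg.norm(d,axis=1);far=R_>.030
    print("collar top",p,r,f,"ear",np.degrees(np.arctan2(*d[far].mean(0)[::-1])),R_.max())
q=np.array([(221,181.5),(226.8,181.5),(222.3,189),(216.2,189.3)]);W=onz("scene",q,.111);print(W.mean(0),[ (np.linalg.norm(W[i]-W[i-1]).round(4),np.degrees(np.arctan2(*(W[i]-W[i-1])[1::-1])).round(1)) for i in range(4)])
for lo in(100,): print("stand", cv2.minAreaRect(max(cv2.findContours((cv2.cvtColor(t,6)[212:252,366:402]<45).astype(np.uint8),0,1)[0],key=cv2.contourArea)))
# scene collar arc: hand points on right/near rim of collar top/bottom
W=onz("scene",np.array([(212.5,202),(233.3,201),(228,196.5),(231.5,206),(226,209)]),.066)[:,:2];print(W)
p=np.linalg.lstsq(np.c_[2*W,np.ones(5)],(W**2).sum(1),rcond=None)[0];print("scene collar",p[:2],np.sqrt(p[2]+p[:2]@p[:2]))
E
```

```text
collar top [ 0.52652251 -0.24104573] 0.025776268681570454 0.7457627118644068 ear -31.752254978292754 0.035440085879295785
collar top [ 0.52660213 -0.24109755] 0.025086695400897748 0.7294372294372294 ear -31.84025033871146 0.03445913805971817
collar top [ 0.52657821 -0.24104254] 0.02426828305778837 0.711453744493392 ear -31.799958706244833 0.03374470656036032
[ 0.53135594 -0.242547    0.111     ] [(np.float64(0.0338), np.float64(146.6)), (np.float64(0.0135), np.float64(68.3)), (np.float64(0.0325), np.float64(-33.4)), (np.float64(0.0138), np.float64(-106.5))]
stand ((20.696001052856445, 20.172000885009766), (30.947185516357422, 26.02783203125), 10.30484676361084)
[[ 0.52444342 -0.26648856]
 [ 0.53850816 -0.21995477]
 [ 0.51555314 -0.22650426]
 [ 0.55671886 -0.22945172]
 [ 0.5636376  -0.24447025]]
scene collar [ 0.53633001 -0.24435733] 0.025943483373935105
```

Call:
{"fn": "play_rows", "kwargs": {
  "targets": [
    {"delta_pos": [0.044,-0.5694,-0.02],"delta_rot": [-0.002,0.0017,-0.2383],"claw": 50},
    {"delta_pos": [0.044,-0.5694,-0.02],"delta_rot": [-0.002,0.0017,-0.2383],"claw": 50},
    {"delta_pos": [0.044,-0.5694,-0.02],"delta_rot": [-0.002,0.0017,-0.2383],"claw": 50},
    {"delta_pos": [0.044,-0.5694,-0.02],"delta_rot": [-0.002,0.0017,-0.2383],"claw": 50},
    {"delta_pos": [0.044,-0.5694,-0.02],"delta_rot": [-0.002,0.0017,-0.2383],"claw": 50},
    {"delta_pos": [0.044,-0.5694,-0.02],"delta_rot": [-0.002,0.0017,-0.2383],"claw": 50},
    {"delta_pos": [0.044,-0.5694,-0.02],"delta_rot": [-0.002,0.0017,-0.2383],"claw": 50},
    {"delta_pos": [0.044,-0.5694,-0.02],"delta_rot": [-0.002,0.0017,-0.2383],"claw": 50},
    {"delta_pos": [0.044,-0.5694,-0.02],"delta_rot": [-0.002,0.0017,-0.2383],"claw": 50},
    {"delta_pos": [0.044,-0.5694,-0.02],"delta_rot": [-0.002,0.0017,-0.2383],"claw": 50},
    {"delta_pos": [0.044,-0.5694,-0.02],"delta_rot": [-0.002,0.0017,-0.2383],"claw": 50},
    {"delta_pos": [0.044,-0.5694,-0.02],"delta_rot": [-0.002,0.0017,-0.2383],"claw": 50},
    {"delta_pos": [0.044,-0.5694,-0.02],"delta_rot": [-0.002,0.0017,-0.2383],"claw": 50},
    {"delta_pos": [0.044,-0.5694,-0.02],"delta_rot": [-0.002,0.0017,-0.2383],"claw": 50},
    {"delta_pos": [0.044,-0.5694,-0.02],"delta_rot": [-0.002,0.0017,-0.2383],"claw": 50},
    {"delta_pos": [0.044,-0.5694,-0.02],"delta_rot": [-0.002,0.0017,-0.2383],"claw": 50},
    {"delta_pos": [0.044,-0.5694,-0.02],"delta_rot": [-0.002,0.0017,-0.2383],"claw": 50},
    {"delta_pos": [0.044,-0.5694,-0.02],"delta_rot": [-0.002,0.0017,-0.2383],"claw": 50}
  ]
}}

```text
time: 7.87
eef_pos: [0.5299, -0.24, 0.171]
tcp_rot: [0.196, 0.678, -0.197, 0.681]
contact_force: [0.6, 0.1, 0.8]
opening: 0.586
```

```bash
cat > st.py <<'E'
from h import *
s=ctrl.get_state();M=R.from_quat(s["tcp_rot"]).as_matrix();print(s["time"],s["eef_pos"].round(4),"yaw %.2f open %.1f"%(np.degrees(np.arctan2(M[1,1],M[0,1])),s["opening"]*85.4),"F",s["contact_force"].round(1),"T",s["wrist_torque"].round(2),"lvlfix/pi",(np.array([M[1,0]*-1,M[0,0],0])/np.pi).round(4))
E
python3 st.py
```

```text
7.8667 [ 0.5299 -0.24    0.171 ] yaw 57.78 open 50.0 F [0.6 0.1 0.8] T [-0.05 -0.   -0.03] lvlfix/pi [0.0009 0.0013 0.    ]
```

Call:
{"fn": "play_rows", "kwargs": {
  "targets": [
    {"delta_pos": [-0.001,-0.002,-0.02],"delta_rot": [0.0009,0.0013,0],"claw": 50},
    {"delta_pos": [-0.001,-0.002,-0.045],"delta_rot": [0.0009,0.0013,0],"claw": 45},
    {"delta_pos": [-0.001,-0.002,-0.068],"delta_rot": [0.0009,0.0013,0],"claw": 40},
    {"delta_pos": [-0.001,-0.002,-0.068],"delta_rot": [0.0009,0.0013,0],"claw": 40},
    {"delta_pos": [-0.001,-0.002,-0.068],"delta_rot": [0.0009,0.0013,0],"claw": 32},
    {"delta_pos": [-0.001,-0.002,-0.068],"delta_rot": [0.0009,0.0013,0],"claw": 24},
    {"delta_pos": [-0.001,-0.002,-0.068],"delta_rot": [0.0009,0.0013,0],"claw": 18},
    {"delta_pos": [-0.001,-0.002,-0.068],"delta_rot": [0.0009,0.0013,0],"claw": 10},
    {"delta_pos": [-0.001,-0.002,-0.068],"delta_rot": [0.0009,0.0013,0],"claw": 5},
    {"delta_pos": [-0.001,-0.002,-0.068],"delta_rot": [0.0009,0.0013,0],"claw": 5}
  ],
  "newtons": 90
}}

```text
time: 8.7
eef_pos: [0.53, -0.2425, 0.1054]
tcp_rot: [0.196, 0.678, -0.196, 0.68]
contact_force: [-1.9, 1.7, 6.0]
opening: 0.171
```

```bash
python3 st.py
```

```text
8.7 [ 0.53   -0.2425  0.1054] yaw 57.79 open 14.6 F [-1.9  1.7  6. ] T [0.2  0.17 0.11] lvlfix/pi [0.0005 0.0009 0.    ]
```

Call:
{"fn": "play_rows", "kwargs": {
  "targets": [
    {"delta_pos": [0,0,0.01],"delta_rot": [0,0,0],"claw": 5},
    {"delta_pos": [0,0,0.025],"delta_rot": [0,0,0],"claw": 5},
    {"delta_pos": [0,0,0.045],"delta_rot": [0,0,0],"claw": 5},
    {"delta_pos": [0,0,0.065],"delta_rot": [0,0,0],"claw": 5},
    {"delta_pos": [0,0,0.085],"delta_rot": [0,0,0],"claw": 5},
    {"delta_pos": [0,0,0.1],"delta_rot": [0,0,0],"claw": 5},
    {"delta_pos": [0,0,0.1],"delta_rot": [0,0,0],"claw": 5},
    {"delta_pos": [0,0,0.1],"delta_rot": [0,0,0],"claw": 5},
    {"delta_pos": [0,0,0.1],"delta_rot": [0,0,0],"claw": 5}
  ]
}}

```text
time: 9.45
eef_pos: [0.5292, -0.242, 0.2039]
tcp_rot: [0.196, 0.679, -0.196, 0.68]
contact_force: [-0.1, -0.2, -4.1]
opening: 0.178
```

```bash
python3 st.py
```

```text
9.45 [ 0.5292 -0.242   0.2039] yaw 57.78 open 15.2 F [-0.1 -0.2 -4.1] T [-0.01 -0.01 -0.01] lvlfix/pi [0.     0.0002 0.    ]
```

The shaft is lifted and the wrist reads about 4 N. Next I'll refine the hub centre and keyway from the unobstructed frames.

```bash
python3 - <<'E'
from h import *
for nm in("4",""):
    t=cv2.imread(f"pics/top{nm}.png") if nm else ctrl.read_camera("top");c=cv2.imread(f"pics/scene{nm}.png") if nm else ctrl.read_camera("scene")
    cv2.imwrite("pics/top5.png",t);cv2.imwrite("pics/scene5.png",c)
    for lo in(160,175):
        a=circ("top",t,(290,203,40,42),lo,.06);print("hub top",a[0].round(4),a[1].round(4),a[2])
    for lo in(170,200):
        b=circ("scene",c,(285,178,60,26),lo,.06);print("hub scene",b[0].round(4),b[1].round(4),b[2])
    for th in(95,115,135):
        p,r,f,W=circ("top",t,(304,212,18,20),th,.06,inv=True,tol=.0012);d=W-p;q=np.linalg.norm(d,axis=1);far=q>.0165
        print("bore",th,p.round(4),r.round(4),round(f,2),"kw",np.degrees(np.arctan2(*d[far].mean(0)[::-1])).round(1),q.max().round(4))
h=[onz("top",(u,v),.034)[0,:2] for u,v in((323,203),)];print(h)
cv2.imwrite("pics/z7.png",np.hstack([cr(t,292,198,50,50,8),cr(c,285,175,45,50,8)]))
E
```

```text
hub top [ 0.5511 -0.0395] 0.0396 0.9984779299847792
hub top [ 0.5513 -0.0399] 0.0376 1.0
hub scene [ 0.5575 -0.0436] 0.0388 1.0
hub scene [ 0.5574 -0.0435] 0.0379 1.0
bore 95 [ 0.5525 -0.042 ] 0.0095 0.68 kw nan 0.016
bore 115 [ 0.5522 -0.0419] 0.0105 0.74 kw -13.6 0.0175
bore 135 [ 0.5523 -0.0419] 0.0115 0.74 kw -13.4 0.019
hub top [ 0.5511 -0.0394] 0.0394 1.0
hub top [ 0.5513 -0.0399] 0.0375 1.0
hub scene [ 0.5572 -0.0433] 0.0393 1.0
hub scene [ 0.5572 -0.0434] 0.0383 1.0
bore 95 [ 0.5525 -0.0422] 0.0098 0.65 kw nan 0.0162
bore 115 [ 0.5524 -0.042 ] 0.0107 0.7 kw -12.7 0.0175
bore 135 [ 0.5524 -0.042 ] 0.0116 0.73 kw -12.8 0.0189
[array([ 0.60987329, -0.07040486])]<stdin>:11: RuntimeWarning: Mean of empty slice.
  ret = um.true_divide(
```

View pics/z7.png

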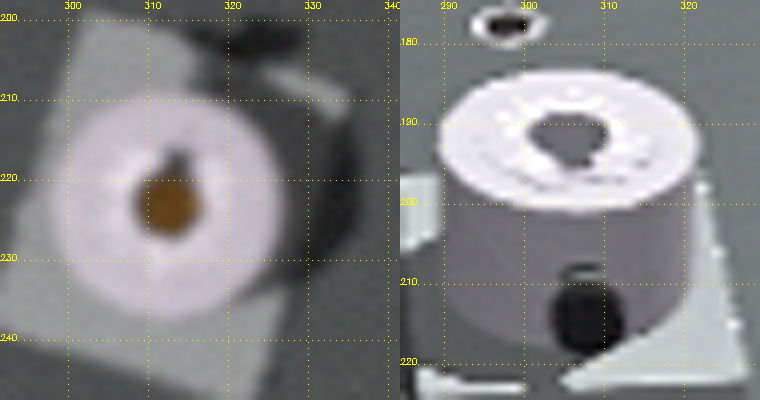

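The top view puts the bore at (312,223) and the keyway tip at (313.5,216.5). In the scene view the hub ellipse centres at (305,192) with the keyway tip at (307.5,195). I'll redo the edges with local half-level crossings, because the uneven background biases a fixed threshold.

```bash
cat >> h.py <<'E'
def radial(n,im,c,z,rin,rout,angs,it=4):
    g=cv2.GaussianBlur(cv2.cvtColor(im,6).astype(np.float32),(0,0),.5);c=np.array(c,float)
    for _ in range(it):
        P=[]
        rr=np.linspace(rin,rout,60)
        for a in np.radians(angs):
            W=np.c_[c[0]+rr*np.cos(a),c[1]+rr*np.sin(a),np.full(60,z)];uv=proj(n,W).astype(np.float32)
            v=cv2.remap(g,uv[:,:1],uv[:,1:],cv2.INTER_CUBIC)[:,0];gr=abs(np.gradient(cv2.GaussianBlur(v[:,None],(0,0),4)[:,0]))
            k=gr[5:-5].argmax()+5
            if gr[k]>.6: P.append(W[k,:2])
        P=np.array(P);Q=P
        for _ in range(5):
            p=np.linalg.lstsq(np.c_[2*Q,np.ones(len(Q))],(Q**2).sum(1),rcond=None)[0];r=np.sqrt(p[2]+p[:2]@p[:2]);e=abs(np.linalg.norm(P-p[:2],axis=1)-r);Q=P[e<max(.0012,np.median(e))]
        c=p[:2]
    return c.round(4),r.round(4),len(Q),len(angs)
E
python3 - <<'E'
from h import *
A=np.arange(0,360,6)
for nm in("4","5"):
    t=cv2.imread(f"pics/top{nm}.png");c=cv2.imread(f"pics/scene{nm}.png")
    print("hub top",radial("top",t,(.552,-.041),.06,.032,.048,A))
    print("hub scene",radial("scene",c,(.557,-.0435),.06,.032,.048,A))
    print("bore top",radial("top",t,(.552,-.041),.06,.006,.018,np.arange(30,310,6)))
    print("bore scene",radial("scene",c,(.557,-.0435),.06,.006,.018,np.arange(30,310,6)))
t=cv2.imread("pics/top4.png");c=cv2.imread("pics/scene4.png")
print("collar top",radial("top",t,(.5266,-.241),.066,.018,.030,np.arange(10,290,6)))
print("collar scene",radial("scene",c,(.532,-.2435),.066,.018,.030,np.arange(-10,80,4)),radial("scene",c,(.532,-.2435),.066,.018,.030,np.arange(-180,180,6)))
for n,uv,ctr in(("top",(313.5,216.5),(.5515,-.0405)),("scene",(307.5,194.8),(.5573,-.0435))):
    d=onz(n,uv,.06)[0,:2]-ctr;print(n,"kw",np.linalg.norm(d),np.degrees(np.arctan2(d[1],d[0])))
E
```

```text
hub top (array([ 0.5529, -0.0398]), np.float64(0.0408), 30, 60)
hub scene (array([ 0.5571, -0.0434]), np.float64(0.0394), 59, 60)
bore top (array([ 0.5521, -0.0417]), np.float64(0.0119), 45, 47)
bore scene (array([ 0.555 , -0.0424]), np.float64(0.0125), 47, 47)
hub top (array([ 0.5523, -0.0418]), np.float64(0.0393), 50, 60)
hub scene (array([ 0.5571, -0.0435]), np.float64(0.0394), 60, 60)
bore top (array([ 0.5523, -0.0419]), np.float64(0.0119), 44, 47)
bore scene (array([ 0.555 , -0.0424]), np.float64(0.0124), 47, 47)
collar top (array([ 0.5267, -0.2418]), np.float64(0.026), 41, 47)
collar scene (array([ 0.5397, -0.2456]), np.float64(0.0256), 23, 23) (array([ 0.5302, -0.2429]), np.float64(0.0252), 37, 60)
top kw 0.01915625426245576 -11.678682163884794
scene kw 0.013363557481272761 -2.560821496991329
```

The hub-minus-shaft displacement agrees between the views at about (0.0257, 0.1997). The keyway is near −11°. I'm moving over the hub and turning by about +21°.

Call:
{"fn": "play_rows", "kwargs": {
  "targets": [
    {"delta_pos": [0.0265,0.1992,0],"delta_rot": [0,0.0002,0.1178],"claw": 5},
    {"delta_pos": [0.0265,0.1992,0],"delta_rot": [0,0.0002,0.1178],"claw": 5},
    {"delta_pos": [0.0265,0.1992,0],"delta_rot": [0,0.0002,0.1178],"claw": 5},
    {"delta_pos": [0.0265,0.1992,0],"delta_rot": [0,0.0002,0.1178],"claw": 5},
    {"delta_pos": [0.0265,0.1992,0],"delta_rot": [0,0.0002,0.1178],"claw": 5},
    {"delta_pos": [0.0265,0.1992,-0.01],"delta_rot": [0,0.0002,0.1178],"claw": 5},
    {"delta_pos": [0.0265,0.1992,-0.02],"delta_rot": [0,0.0002,0.1178],"claw": 5},
    {"delta_pos": [0.0265,0.1992,-0.034],"delta_rot": [0,0.0002,0.1178],"claw": 5},
    {"delta_pos": [0.0265,0.1992,-0.034],"delta_rot": [0,0.0002,0.1178],"claw": 5},
    {"delta_pos": [0.0265,0.1992,-0.034],"delta_rot": [0,0.0002,0.1178],"claw": 5},
    {"delta_pos": [0.0265,0.1992,-0.034],"delta_rot": [0,0.0002,0.1178],"claw": 5},
    {"delta_pos": [0.0265,0.1992,-0.034],"delta_rot": [0,0.0002,0.1178],"claw": 5}
  ]
}}

```text
time: 10.55
eef_pos: [0.5559, -0.0436, 0.1699]
tcp_rot: [0.068, 0.704, -0.068, 0.704]
contact_force: [0.5, 0.3, -2.7]
opening: 0.171
```

```bash
python3 st.py; python3 - <<'E'
from h import *
s=ctrl.get_state();c=ctrl.read_camera("scene");cv2.imwrite("pics/scene6.png",c)
z=s["eef_pos"][2]-.0474
for w in(.008,0): print("collar",z+w,radial("scene",c,s["eef_pos"][:2]+[.002,0],z+w,.018,.031,np.arange(-120,70,5)))
cv2.imwrite("pics/z8.png",cr(c,265,130,80,85,7))
E
```

```text
10.55 [ 0.5559 -0.0436  0.1699] yaw 78.91 open 14.6 F [ 0.5  0.3 -2.7] T [-0.03 -0.03 -0.02] lvlfix/pi [ 0. -0.  0.]
collar 0.13046521564052635 (array([ 0.5566, -0.0434]), np.float64(0.025), 13, 38)
collar 0.12246521564052634 (array([ 0.5841, -0.0611]), np.float64(0.0189), 8, 38)
```

View pics/z8.png

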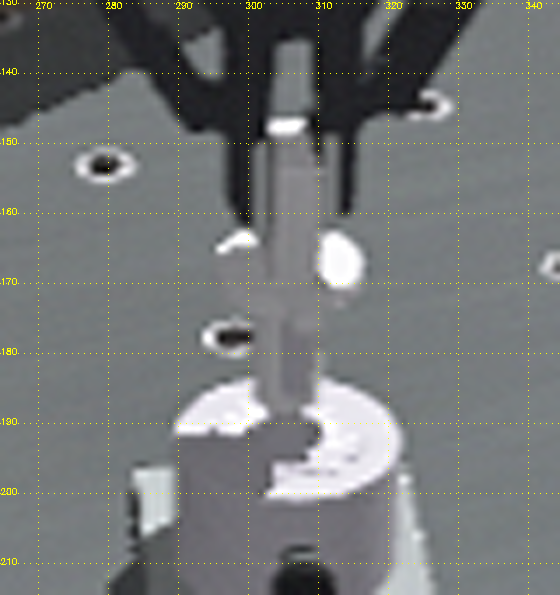

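The shank (u 301.5–309.5) sits centred over the bore, and the fitted collar centre agrees with the hub to about 0.5 mm. I'll lower gently.

Call:
{"fn": "play_rows", "kwargs": {
  "targets": [
    {"delta_pos": [0.0004,0.0003,-0.006],"delta_rot": [0,0,0],"claw": 5},
    {"delta_pos": [0.0004,0.0003,-0.011],"delta_rot": [0,0,0],"claw": 5},
    {"delta_pos": [0.0004,0.0003,-0.015],"delta_rot": [0,0,0],"claw": 5},
    {"delta_pos": [0.0004,0.0003,-0.018],"delta_rot": [0,0,0],"claw": 5},
    {"delta_pos": [0.0004,0.0003,-0.021],"delta_rot": [0,0,0],"claw": 5},
    {"delta_pos": [0.0004,0.0003,-0.022],"delta_rot": [0,0,0],"claw": 5},
    {"delta_pos": [0.0004,0.0003,-0.022],"delta_rot": [0,0,0],"claw": 5}
  ]
}}

```text
time: 11.18
eef_pos: [0.5562, -0.0431, 0.1475]
tcp_rot: [0.068, 0.704, -0.068, 0.704]
contact_force: [0.3, 0.3, -3.3]
opening: 0.174
```

```bash
python3 st.py
```

```text
11.1833 [ 0.5562 -0.0431  0.1475] yaw 78.93 open 14.8 F [ 0.3  0.3 -3.3] T [0.01 0.02 0.04] lvlfix/pi [-0.     -0.0002  0.    ]
```

Call:
{"fn": "play_rows", "kwargs": {
  "targets": [
    {"delta_pos": [0,0,-0.002],"delta_rot": [0,0,0],"claw": 5},
    {"delta_pos": [0,0,-0.004],"delta_rot": [0,0,0],"claw": 5},
    {"delta_pos": [0,0,-0.006],"delta_rot": [0,0,0],"claw": 5},
    {"delta_pos": [0,0,-0.008],"delta_rot": [0,0,0],"claw": 5},
    {"delta_pos": [0,0,-0.009],"delta_rot": [0,0,0],"claw": 5},
    {"delta_pos": [0,0,-0.009],"delta_rot": [0,0,0],"claw": 5}
  ]
}}

```text
time: 11.68
eef_pos: [0.5561, -0.0431, 0.1381]
tcp_rot: [0.068, 0.704, -0.068, 0.703]
contact_force: [-0.4, -0.9, -2.8]
opening: 0.175
```

```bash
python3 st.py
```

```text
11.6833 [ 0.5561 -0.0431  0.1381] yaw 78.92 open 14.9 F [-0.4 -0.9 -2.8] T [0.01 0.07 0.  ] lvlfix/pi [-0.0001 -0.0003  0.    ]
```

TCP height is 0.138, below the 0.142 where the key would stop on the hub, with no upward force. The key has entered the keyway, so I'll continue down.

Call:
{"fn": "play_rows", "kwargs": {
  "targets": [
    {"delta_pos": [0,0,-0.003],"delta_rot": [0,0,0],"claw": 5},
    {"delta_pos": [0,0,-0.006],"delta_rot": [0,0,0],"claw": 5},
    {"delta_pos": [0,0,-0.009],"delta_rot": [0,0,0],"claw": 5},
    {"delta_pos": [0,0,-0.012],"delta_rot": [0,0,0],"claw": 5},
    {"delta_pos": [0,0,-0.015],"delta_rot": [0,0,0],"claw": 5},
    {"delta_pos": [0,0,-0.018],"delta_rot": [0,0,0],"claw": 5},
    {"delta_pos": [0,0,-0.019],"delta_rot": [0,0,0],"claw": 5}
  ]
}}

```text
time: 12.27
eef_pos: [0.5558, -0.043, 0.1184]
tcp_rot: [0.068, 0.704, -0.068, 0.703]
contact_force: [0.5, 0.7, -3.4]
opening: 0.175
```

```bash
python3 st.py
```

```text
12.2667 [ 0.5558 -0.043   0.1184] yaw 78.92 open 14.9 F [ 0.5  0.7 -3.4] T [0.02 0.06 0.  ] lvlfix/pi [-0.0001 -0.0005  0.    ]
```

Call:
{"fn": "play_rows", "kwargs": {
  "targets": [
    {"delta_pos": [0,0,-0.002],"delta_rot": [0,0,0],"claw": 5},
    {"delta_pos": [0,0,-0.004],"delta_rot": [0,0,0],"claw": 5},
    {"delta_pos": [0,0,-0.006],"delta_rot": [0,0,0],"claw": 5},
    {"delta_pos": [0,0,-0.008],"delta_rot": [0,0,0],"claw": 5},
    {"delta_pos": [0,0,-0.009],"delta_rot": [0,0,0],"claw": 5},
    {"delta_pos": [0,0,-0.01],"delta_rot": [0,0,0],"claw": 5},
    {"delta_pos": [0,0,-0.011],"delta_rot": [0,0,0],"claw": 5},
    {"delta_pos": [0,0,-0.011],"delta_rot": [0,0,0],"claw": 5}
  ],
  "newtons": 110
}}

```text
time: 12.93
eef_pos: [0.5565, -0.0431, 0.1105]
tcp_rot: [0.068, 0.704, -0.068, 0.703]
contact_force: [-5.6, 1.1, 12.0]
opening: 0.171
```

```bash
python3 st.py
```

```text
12.9333 [ 0.5565 -0.0431  0.1105] yaw 78.94 open 14.6 F [-5.6  1.1 12. ] T [ 0.2   1.17 -0.03] lvlfix/pi [-0.0001 -0.0005  0.    ]
```

Call:
{"fn": "play_rows", "kwargs": {
  "targets": [
    {"delta_pos": [-0.0012,0,-0.003],"delta_rot": [0,0,0],"claw": 5},
    {"delta_pos": [-0.0015,0,-0.004],"delta_rot": [0,0,0],"claw": 5},
    {"delta_pos": [-0.0015,0,-0.005],"delta_rot": [0,0,0],"claw": 5},
    {"delta_pos": [-0.0015,0,-0.006],"delta_rot": [0,0,0],"claw": 5},
    {"delta_pos": [-0.0015,0,-0.007],"delta_rot": [0,0,0],"claw": 5},
    {"delta_pos": [-0.0015,0,-0.007],"delta_rot": [0,0,0],"claw": 5}
  ]
}}

```text
time: 13.43
eef_pos: [0.5563, -0.0432, 0.1076]
tcp_rot: [0.068, 0.704, -0.068, 0.704]
contact_force: [-6.2, 2.0, 15.5]
opening: 0.167
```

```bash
python3 st.py
```

```text
13.4333 [ 0.5563 -0.0432  0.1076] yaw 78.95 open 14.2 F [-6.2  2.  15.5] T [ 0.45  1.28 -0.03] lvlfix/pi [-0.0001 -0.0001  0.    ]
```

Call:
{"fn": "play_rows", "kwargs": {
  "targets": [
    {"delta_pos": [-0.0025,0,-0.005],"delta_rot": [0,0,0],"claw": 5},
    {"delta_pos": [-0.0025,0,-0.006],"delta_rot": [0,0,0],"claw": 5},
    {"delta_pos": [-0.0025,0,-0.007],"delta_rot": [0,0,0],"claw": 5},
    {"delta_pos": [-0.0025,0,-0.007],"delta_rot": [0,0,0],"claw": 5},
    {"delta_pos": [-0.0025,0,-0.007],"delta_rot": [0,0,0],"claw": 5}
  ]
}}

```text
time: 13.85
eef_pos: [0.5562, -0.0432, 0.1075]
tcp_rot: [0.068, 0.703, -0.068, 0.705]
contact_force: [-9.7, 2.6, 26.2]
opening: 0.169
```

```bash
python3 st.py; python3 - <<'E'
from h import *
c=ctrl.read_camera("scene");cv2.imwrite("pics/scene7.png",c);t=ctrl.read_camera("top");cv2.imwrite("pics/top7.png",t)
o=np.zeros((560,800,3),np.uint8);o[:560,:455]=cr(c,275,150,65,80,7);o[:340,460:800]=cr(t,162,205,68,68,5);cv2.imwrite("pics/z9.png",o)
E
```

```text
13.85 [ 0.5562 -0.0432  0.1075] yaw 78.97 open 14.4 F [-9.7  2.6 26.2] T [ 0.66  1.92 -0.04] lvlfix/pi [-0.      0.0008  0.    ]
```

View pics/z9.png

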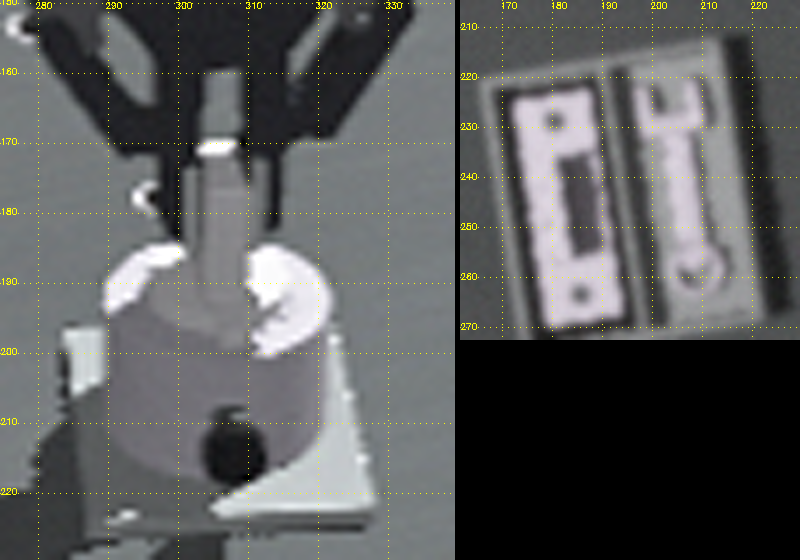

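The scene view shows the collar down on the hub with no gap (about v 185–200). The top view shows the bracket inside the compartment with its dark border visible all round (u 172–195, v 223–270), and the spanner untouched. The wrist force rose from 15.5 to 26 N while the TCP height stayed at 0.1075, so the collar is seated hard. One last steadiness check, then I'll hand in.

```bash
python3 - <<'E'
from h import *
ctrl.read_camera("scene");ctrl.read_camera("scene");s=ctrl.get_state();print(s["time"],s["eef_pos"],s["contact_force"],s["opening"]*85.4)
if abs(s["eef_pos"][2]-.1075)<.0008 and s["contact_force"][2]>12: print("signing",ctrl.sign_off())
E
```

```text
14.05 [ 0.5562061  -0.04321611  0.10747459] [-9.92822955  3.51937295 25.16143062] 14.208622611639294
the job is handed in; nothing more can be done
signing None
```

I laid the bracket flat, rib up, on the rubber-lined pad. The shaft then went into the hub and is pressed home, still held by the gripper. I handed in at 14.05 s of the 61 s allowed.

**Bracket:** the last top view shows it inside the compartment with pad visible all round, and the spanner unmoved.

**Key:** I turned the shaft about 21° to a keyway direction of roughly −11°, read from the pictures. The key went in first time, with no upward force where it would have stopped on the hub.

**Shaft home:** the gripper ended at a height of 0.1075 m, against 0.1074 m expected for the collar flush. Raising the push from 15.5 to 26 N moved it no further, so the collar is seated hard. At hand-in it was steady at about 25 N.

**What disagreed:**
- **Cameras:** the two cameras differ by about 5 mm on absolute positions. I relied on the offset between shaft and hub, where they agreed to about 1 to 2 mm.
- **Side force:** about 10 N of sideways force stayed on the tool while pressing. Shifting the gripper 2.5 mm did not reduce it; it grew with the push.

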